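Stepped block bed for a curved panel

ROBOT

A 6-joint arm with a two-finger parallel gripper is mounted at the origin on the work surface. World frame = base frame: x ahead of the robot, y to its left, z up, the work surface at z = 0. Lengths are in m, angles in degrees, forces in N, time in s.
With the tool pointing down it reaches from about 0.325 to 0.85 m from the base axis. Payload 15.5 kg.
Tool frame: the origin (TCP) lies at the very end of the fingers, on their centre line; the grasp point (between the pads) lies arm.grip_depth behind it (arm.grip_depth is the distance from the TCP to the grasp point, in m); z points along the fingers, y is the direction in which the jaws open and shut (so a half turn about z gives the same grasp; the last joint's range is limited). The gripper opens to 91 mm and grips with 3 to 60 N. Pads are 32 mm wide; open, the fingers measure 118 mm over their backs; the gripper's body (76 mm by 178 mm) begins 60 mm behind the grasp point.
Start: joints at [59.215, 28.281, 77.091, -0, 74.628, -5.472], TCP at [0.267, 0.565, 0.214] pointing down, gripper open.
Joint ranges: [-166.48, 166.48], [-47.26, 123.95], [12.59, 153.08], [-70.14, 250.14], [6.76, 159.57], [-176.63, 176.63]. Speed limits (degrees/s): [108.29, 108.29, 147.25, 172.46, 172.46, 172.46].

INTERFACE

Orientations are given as a 3x3 rotation matrix whose columns are the frame's x, y, z axes.
In Python, from rig import arm gives the robot as it stands. Calls block until the motion is done:
- arm.move_to(position, orientation): joint-space move of the TCP to a pose.
- arm.move_l(position, orientation=None, feed=0.15): straight line of the TCP; orientation=None keeps the orientation; feed is the mean speed in m/s.
- arm.move_joints(angles): joint-space move.
- arm.grip(opening): finger opening in m; the grip force is fixed at half the most; returns when the fingers have stopped.
- arm.sleep(seconds).
- arm.solve_ik(position, orientation): joint angles nearest the present ones, or None.
- arm.snapshot(name): name is "scene" or "top"; returns the picture (480x640x3 uint8, red, green, blue); there is no depth.
- arm.get_calibration(name): a dict with "intrinsics" (3x3 intrinsics, pixels), "k1" (the pictures are not rectified: a ray, as slopes to the right and down, at radius r is drawn at 1 + k1 r^2 times it, then the intrinsics apply), "cam_to_world" (4x4, takes a point from camera to world coordinates). Camera axes: x right, y down, z forward; pixel columns grow to the right and rows downward; lengths in m; the calibration is good to about 2 mm. A picture is of the moment at which its call begins. get_calibration takes no time and is no camera call.
A pose or a line that the arm cannot do raises arm.Unreachable and nothing moves.
- arm.sign_off(): hands the job in, once; it reports no verdict.
Readings, each from a call of its own:
- arm.current_t(): time.
- arm.current_joint_positions(): joint angles.
- arm.current_dq(): joint speeds.
- arm.current_tau(): joint torques, N m.
- arm.current_ee_pos(): TCP position.
- arm.current_tool_rot(): TCP orientation.
- arm.current_force(): force on the tool from outside, world axes, zero at the start.
- arm.current_torque(): the same for the moment, N m.
- arm.current_width(): finger opening in m.
Only numpy, scipy, OpenCV 4.12 (cv2) and the standard library are available. Lean on these libraries where they do the work, as an engineer would, in place of code of your own. Each camera call takes 0.05 s, during which the arm holds its last target. There are 200 camera calls.

TASK

Set up the stepped bed for a curved panel on the dark steel plate: starting close against the blue stop, lay the three bright steel blocks in a straight row along the plate's middle line from lowest to highest, square to the plate, long sides facing. In each of the two gaps lay one plastic spacer (either colour) flat and lengthwise, each piece close against its neighbours, and leave the spacers in. Leave the oak block, the rubber block and the tin where they are.

Things in the scene. Friction and masses are not known exactly. Their poses are not given: they have to be found in the camera images.
- plate: dark steel plate fixed to the bench, 140 (x) x 250 (y) x 12 mm. Origin: centre of underside; top at z = 12 mm. At its -y end a blue stop bar, 70 mm in x, 14 mm thick, 25 mm above the plate, its +y face at y = -105 mm. Row along x = 0 from there to +y, long sides of blocks and spacers along x. Packed tight, centres at y = -85, -55, -25, 5, 35 mm; 2 to 5 mm slack per joint is fine
- steel_low: the lowest block of bare bright steel, 50 x 40 mm seen from above and 25 mm high, one black dot on its top. Origin: centre of its underside; x along its 50 mm side, y along its 40 mm side, z up. Stands loose on the bench, about 0.4 kg
- steel_mid: the middle block of bare bright steel, 50 x 40 mm seen from above and 40 mm high, two black dots on its top. Origin: centre of its underside; x along its 50 mm side, y along its 40 mm side, z up. Stands loose on the bench, about 0.6 kg
- steel_high: the highest block of bare bright steel, 50 x 40 mm seen from above and 55 mm high, three black dots on its top. Origin: centre of its underside; x along its 50 mm side, y along its 40 mm side, z up. Stands loose on the bench, about 0.9 kg
- spacer_yellow: loose yellow plastic spacer bar, 60 mm long (x), 20 mm wide (y), 18 mm high (z), lying flat on the bench. Origin: centre of its underside. About 30 g
- spacer_red: loose red plastic spacer bar, 60 mm long (x), 20 mm wide (y), 18 mm high (z), lying flat on the bench. Origin: centre of its underside. About 30 g
- oak: brown oak block, loose, 50 x 40 x 40 mm high, no dots; not wanted, leave it. Origin: centre of its underside
- rubber: black rubber block, loose, 50 x 40 x 25 mm high, no dots; not wanted, leave it. Origin: centre of its underside
- tin: small closed round tin with a green label, loose, 54 mm diameter, 55 mm high; leave it. Origin: centre of its underside

How it is judged (in metres and radians):
At the end, for the whole second after the job is handed in: Upright, square (0.2 rad) and at rest on the plate: low block within 10 mm of the stop, then middle, then high, centres 57-74 mm apart, 14 mm of the middle line (spacers 16 mm); a flat spacer in each gap, within 46 mm of both blocks' centres. Oak, rubber, tin moved under 20 mm (y of steel_low in the frame of plate between -0.088 and -0.075 m and x of steel_low in the frame of plate between -0.014 and 0.014 m and z of steel_low in the frame of plate between 0.009 and 0.016 m and angle between each of steel_low, steel_mid, steel_high's own z axis and vertical below 0.08 rad and angle between the x axis of each of steel_low, steel_mid, steel_high and the x axis of plate, either way round below 0.2 rad and y of steel_mid in the frame of plate between -0.031 and 0 m and x of steel_mid in the frame of plate between -0.014 and 0.014 m and z of steel_mid in the frame of plate between 0.009 and 0.016 m and y of steel_high in the frame of plate between 0.026 and 0.074 m and x of steel_high in the frame of plate between -0.014 and 0.014 m and z of steel_high in the frame of plate between 0.009 and 0.016 m and horizontal distance between steel_low and steel_mid between 0.057 and 0.074 m and horizontal distance between steel_mid and steel_high between 0.057 and 0.074 m and x of spacer_yellow in the frame of plate between -0.016 and 0.016 m and z of spacer_yellow in the frame of plate between 0.009 and 0.016 m and angle between each of spacer_yellow, spacer_red's own z axis and vertical below 0.1 rad and x of spacer_red in the frame of plate between -0.016 and 0.016 m and z of spacer_red in the frame of plate between 0.009 and 0.016 m and ((horizontal distance between spacer_yellow and steel_low below 0.046 m and horizontal distance between each of spacer_yellow, spacer_red and steel_mid below 0.046 m and horizontal distance between spacer_red and steel_high below 0.046 m) or (horizontal distance between spacer_red and steel_low below 0.046 m and horizontal distance between each of spacer_red, spacer_yellow and steel_mid below 0.046 m and horizontal distance between spacer_yellow and steel_high below 0.046 m)) and linear speed of each of steel_low, steel_mid, steel_high, spacer_yellow, spacer_red below 0.02 m/s and distance of each of oak, rubber, tin from where it was at the start of the episode below 0.02 m); the robot touches nothing.
It fails at once if the oak block is pushed or moved more than 20 mm (distance of oak from where it was at the start of the episode above 0.02 m).
It fails at once if the rubber block is pushed or moved more than 20 mm (distance of rubber from where it was at the start of the episode above 0.02 m).
It fails at once if the tin is pushed or moved more than 20 mm (distance of tin from where it was at the start of the episode above 0.02 m).
It also fails if it takes over 112 s, if anything falls off the work surface, if the arm or the gripper's body presses on something with over 40 N, if the wrist force passes 120 N, or if a joint passes its speed limit or range.

## Working session

There is one attempt and no reset: what is moved stays moved. The work goes in short steps, each a Python script; the robot and the scene stay as the last script left them, time stands still between calls to the robot, and variables do not carry over. Pictures are saved under pics/ and viewed, about 12 in all and at most 16, crops included, and the job is handed in when it is done.

```bash
mkdir -p pics; ls
python3 - <<'E'
from rig import arm
import cv2,numpy as np
for n in("scene","top"):
    im=arm.snapshot(n); cv2.imwrite(f"pics/{n}0.png",im[:,:,::-1]); np.save(f"{n}0.npy",im)
    c=arm.get_calibration(n); print(n,c["intrinsics"],c["k1"],np.round(c["cam_to_world"],4))
print(arm.grip_depth,arm.current_t(),arm.current_tool_rot())
E
```

```text
pics
scene [[509.62128584   0.         310.99804399]
 [  0.         509.62128584 238.28195498]
 [  0.           0.           1.        ]] -0.12808016366059705 [[-0.7317  0.5438 -0.411   0.8673]
 [ 0.6817  0.5849 -0.4396  0.4292]
 [ 0.0013 -0.6018 -0.7986  0.7613]
 [ 0.      0.      0.      1.    ]]
top [[465.44689433   0.         327.62365422]
 [  0.         465.44689433 231.4302723 ]
 [  0.           0.           1.        ]] 0.029132946092845627 [[-0.013  -0.9973  0.0723  0.4064]
 [-0.9998  0.0143  0.0165 -0.0081]
 [-0.0175 -0.072  -0.9973  1.0426]
 [ 0.      0.      0.      1.    ]]
0.0188 0.1 [[-9.03991127e-01  4.27550835e-01 -5.70527931e-04]
 [ 4.27551204e-01  9.03990606e-01 -9.75552725e-04]
 [ 9.86535082e-05 -1.12582091e-03 -9.99999361e-01]]
```

View pics/scene0.png

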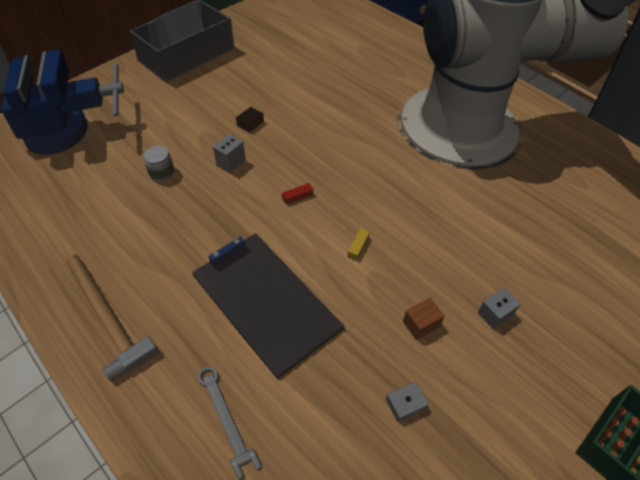

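View pics/top0.png

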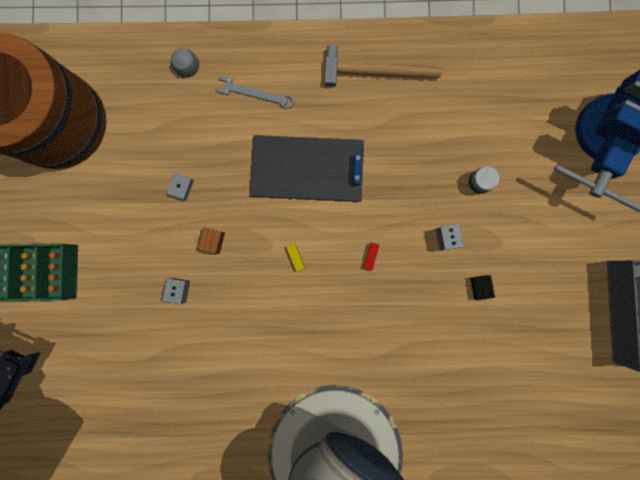

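Scene and top views both show everything. In top: low (179,187), mid (175,291), high (450,237), oak (210,241), yellow (295,257), red (372,257), plate centre (307,168), stop (357,170). Next I measure contours in both views.

```bash
cat > h.py <<'E'
from rig import arm
import cv2,numpy as np
def world(n,px,z):
    c=arm.get_calibration(n);K=c["intrinsics"]
    u=cv2.undistortPointsIter(np.float64(px).reshape(-1,1,2),K,np.array([c["k1"],0,0,0.]),None,None,(3,50,1e-10)).reshape(-1,2)
    T=c["cam_to_world"];d=np.c_[u,np.ones(len(u))]@T[:3,:3].T
    return (T[:3,3]+d*((z-T[2,3])/d[:,2])[:,None])[:,:2]
def mask(im,kind):
    h,s,v=[a.astype(int) for a in cv2.split(cv2.cvtColor(im,cv2.COLOR_RGB2HSV))]
    m={"steel":(s<60)&(v>95),"yellow":(h>22)&(h<34)&(s>170)&(v>150),"red":((h<6)|(h>174))&(s>190)&(v>120),
       "plate":(s<70)&(v<75),"stop":(h>105)&(h<130)&(s>90)}[kind]
    return m.astype(np.uint8)
def blob(n,im,kind,roi,z):
    x,y,r=roi;m=mask(im,kind);w=np.zeros_like(m);w[max(0,y-r):y+r,max(0,x-r):x+r]=1;m*=w
    cs=cv2.findContours(m,cv2.RETR_EXTERNAL,cv2.CHAIN_APPROX_NONE)[0]
    c=max(cs,key=cv2.contourArea);W=world(n,c,z)
    (a,b),(w_,h_),t=cv2.minAreaRect((W*1000).astype(np.float32))
    if w_<h_: w_,h_,t=h_,w_,t+90
    return np.round([a,b,w_,h_,(t+90)%180-90],1),c
R={"top":{"low":("steel",(179,187,18),.025),"mid":("steel",(175,291,20),.04),"high":("steel",(450,237,20),.055),
 "yellow":("yellow",(295,257,25),.018),"red":("red",(372,257,25),.018),"plate":("plate",(307,168,75),.012),"stop":("stop",(357,170,25),.037)},
 "scene":{"low":("steel",(408,402,30),.025),"mid":("steel",(499,308,28),.04),"high":("steel",(230,152,28),.055),
 "yellow":("yellow",(359,243,25),.018),"red":("red",(298,193,25),.018),"plate":("plate",(268,305,85),.012),"stop":("stop",(227,250,28),.037)}}
E
python3 - <<'E'
from h import *
for n in R:
    im=np.load(n+"0.npy");bg=im[:,:,::-1].copy();tiles=[]
    big=cv2.resize(bg,None,fx=5,fy=5,interpolation=cv2.INTER_NEAREST)
    for k,(kind,roi,z) in R[n].items():
        try:
            r,c=blob(n,im,kind,roi,z);print(n,k,r)
            cv2.drawContours(big,[c*5+2],-1,(255,0,255),1)
        except Exception as e: print(n,k,e)
        if k!="plate":
            x,y,_=roi;tiles.append(big[(y-25)*5:(y+25)*5,(x-25)*5:(x+25)*5])
    cv2.imwrite(f"pics/m_{n}.png",np.vstack([np.hstack(tiles[:3]),np.hstack(tiles[3:])]))
E
```

```text
top low [587.1 338.   49.2  39.7 -20.1]
top mid [356.4 341.7  50.8  40.5 -10.6]
top high [ 464.  -254.1   49.8   39.6    9.5]
top yellow [425.3  81.6  59.7  18.7  20.9]
top red [424.8 -85.7  57.6  18.3 -15.9]
top plate [624.5  54.5 248.  138.1  86.5]
top stop [626.1 -57.9  53.8  15.6  -4.1]
scene low [582.5 331.1  46.8  20.9 -18.9]
scene mid [354.8 342.5  46.3  37.4 -10.5]
scene high [ 464.6 -265.7   46.8   11.9    7.3]
scene yellow max() iterable argument is empty
scene red max() iterable argument is empty
scene plate [626.   51.4 260.5 138.   86.4]
scene stop [619.  -54.3  37.9  12.3  -3.8]
```

View pics/m_top.png

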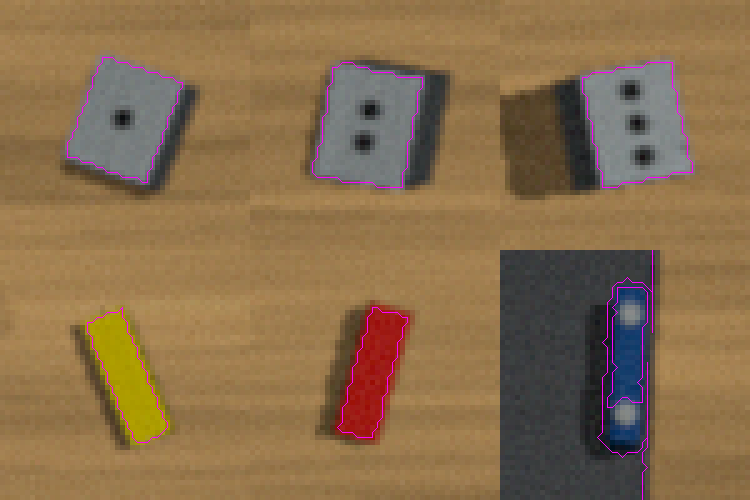

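View pics/m_scene.png

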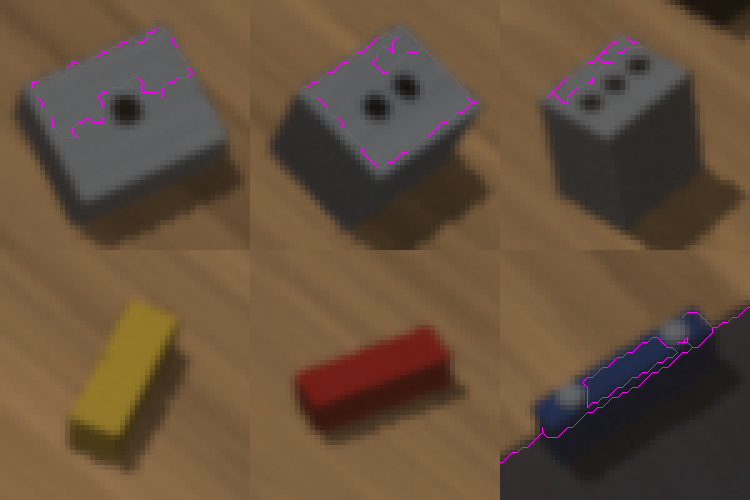

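Top-view contours match known sizes within 2 mm (scene masks were too partial to use). Plate is at (624.5, 54.5) mm, turned -3.5°. Placing the low block first, then looking while poised over the yellow spacer.

```bash
cat >> h.py <<'E'
P0=np.array([.6245,.0545]);PA=-3.5
def plate(x,y):
    a=np.radians(PA);return P0+np.array([[np.cos(a),-np.sin(a)],[np.sin(a),np.cos(a)]])@[x,y]
def to_plate(w):
    a=np.radians(PA);return (np.array([[np.cos(a),np.sin(a)],[-np.sin(a),np.cos(a)]])@(np.asarray(w)-P0).T).T
def rot(t):
    t=np.radians(t);y=np.array([np.cos(t),np.sin(t),0]);z=np.array([0,0,-1.]);return np.c_[np.cross(y,z),y,z]
def go(xy,t,z):
    qs=[(q,t+d) for d in(0,180) for q in[arm.solve_ik([*xy,z],rot(t+d))] if q is not None]
    q,t=min(qs,key=lambda a:abs(a[0][5])); arm.move_to([*xy,z],rot(t))
def pick(xy,t,dz,L):
    go(xy,t,.13); arm.grip(.085); arm.move_l([*xy,dz]); arm.grip(L-.008)
    print("width",arm.current_width()); arm.move_l([*xy,.14]); print("lifted",arm.current_width(),np.round(arm.current_force(),1))
def place(py,dz,L,px=0):
    xy=plate(px,py); go(xy,PA,.14); arm.move_l([*xy,.03+dz]); arm.move_l([*xy,.0128+dz],feed=.04)
    print("down",np.round(arm.current_force(),1),np.round(arm.current_ee_pos(),4)); arm.grip(L+.016); arm.move_l([*xy,.13]); print("t",arm.current_t())
def shot(name):
    im=arm.snapshot("top");np.save("last.npy",im)
    cv2.imwrite(f"pics/{name}.png",cv2.resize(im[110:290,150:480,::-1],None,fx=2.4,fy=2.4,interpolation=cv2.INTER_CUBIC));return im
E
python3 - <<'E'
from h import *
pick(np.array([.5871,.338]),-20.1,.004,.05); place(-.0825,.004,.05)
go(np.array([.4253,.0816]),20.9,.13); shot("a1")
E
```

```text
width 0.0496550189575353
lifted 0.04969957208183763 [ 0.1 -0.2 -3.9]
down [ 0.1 -0.8 -3.3] [ 0.6193 -0.0278  0.0165]
t 8.7833
```

View pics/a1.png

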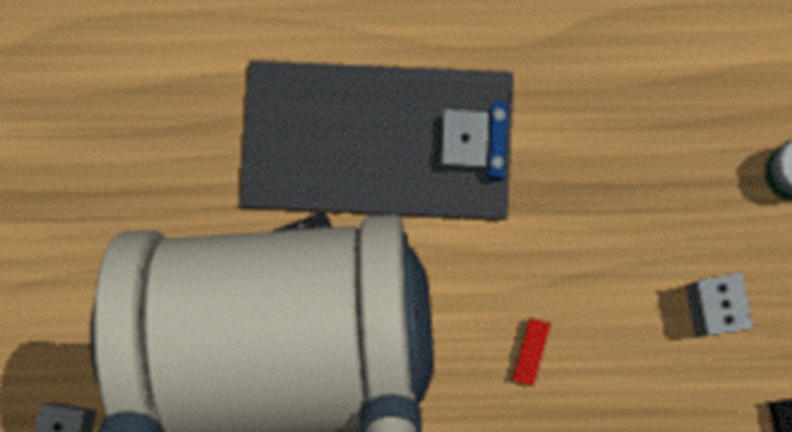

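The low block sits at crop (465,138), square and next to the stop. I measure it, then place the yellow spacer relative to it, then the mid block.

Run:
```python
from h import *
im=np.load("last.npy")
r,_=blob("top",im,"steel",(341,167,12),.037); print("low",r,to_plate(r[:2]/1000))
pick(np.array([.4253,.0816]),20.9,.003,.06); place(-.0495,.003,.06)
go(np.array([.3564,.3417]),-10.6,.13); im=shot("a2")
r,_=blob("top",im,"yellow",(326,167,35),.03); print("yel",r,to_plate(r[:2]/1000))
```

```text
low [620.  -27.   48.6  39.3  -1. ] [ 0.00048385 -0.0816227 ]
width 0.059274320856575545
lifted 0.059336292714975925 [-0.3  0.5  0.9]
down [-0.7 -0.4  0.2] [0.6213 0.0051 0.0154]
t 16.7167
yel [622.1   5.1  58.5  18.4  -3.2] [ 0.00062027 -0.04945438]
```

View pics/a2.png

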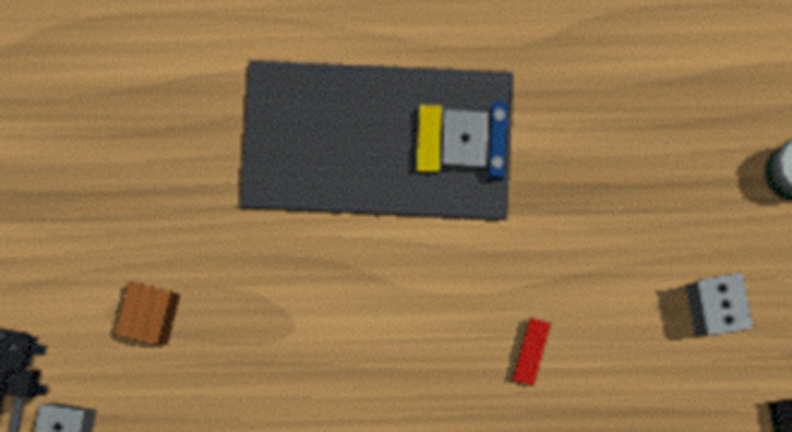

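Yellow sits flat beside the low block at crop (429,138), measured within 1 mm. Next are mid and red, using the same routine.

Run:
```python
from h import *
pick(np.array([.3564,.3417]),-10.6,.01,.05); place(-.0165,.01,.05)
pick(np.array([.4248,-.0857]),-15.9,.003,.06); place(.0165,.003,.06)
go(np.array([.464,-.2541]),9.5,.14); im=shot("a3")
for k,roi,z in(("steel",(310,167,12),.052),("red",(298,167,20),.03)):
    r,_=blob("top",im,k,roi,z); print(k,r,to_plate(r[:2]/1000))
```

```text
width 0.049960774181235984
lifted 0.04963852687041576 [-0.3  0.8 -6. ]
down [ 0.7 -0.1 -6.2] [0.6234 0.038  0.0225]
t 25.7833
width 0.05977268572061225
lifted 0.05954181749861409 [-0.4  0.8 -0.6]
down [-0.2  0.1 -0.4] [0.6253 0.071  0.0154]
t 33.6083
steel [622.3  38.9  43.6  36.7  -0.9] [-0.00124354 -0.01570521]
red [626.8  72.9  58.1  16.   -9.9] [0.00117242 0.01850609]
```

View pics/a3.png

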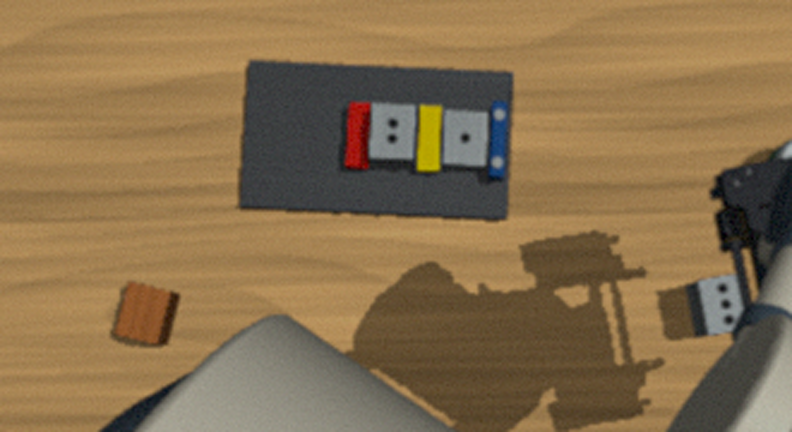

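Mid (crop 393,132) and red (crop 357,135) are in place. Red looks turned by a few degrees, so I set the high block 3 mm further out (0.0525).

Run:
```python
from h import *
pick(np.array([.464,-.2541]),9.5,.014,.05); place(.0525,.014,.05)
go(np.array([.45,-.22]),9.5,.2); im=shot("a4"); np.save("top9.npy",im)
s=arm.snapshot("scene"); cv2.imwrite("pics/s4.png",cv2.resize(s[200:400,160:380,::-1],None,fx=3,fy=3))
for n,k,roi,z in(("low","steel",(341,167,12),.037),("mid","steel",(312,165,13),.052),("high","steel",(281,165,13),.067),("yel","yellow",(326,167,20),.03),("red","red",(298,167,20),.03)):
    try: r,_=blob("top",im,k,roi,z); print(n,r,to_plate(r[:2]/1000))
    except Exception as e: print(n,e)
```

```text
width 0.04993540390794522
lifted 0.049869555111638715 [-0.9 -0.5 -7.2]
down [ 0.  -0.1 -7.7] [0.6276 0.1069 0.0265]
t 42.325
low [620.6 -28.   50.5  39.5  -3.8] [ 0.00114378 -0.08258421]
mid [624.4  36.9  48.   41.   -1. ] [ 0.00097464 -0.01757328]
high [625.5 106.3  45.2  40.5  -0.9] [-0.00216418  0.05176443]
yel [622.    5.   58.7  18.6  -3.6] [ 0.00052657 -0.04956029]
red [625.6  71.   58.3  18.1  -3. ] [9.06473759e-05 1.65363776e-02]
```

View pics/a4.png

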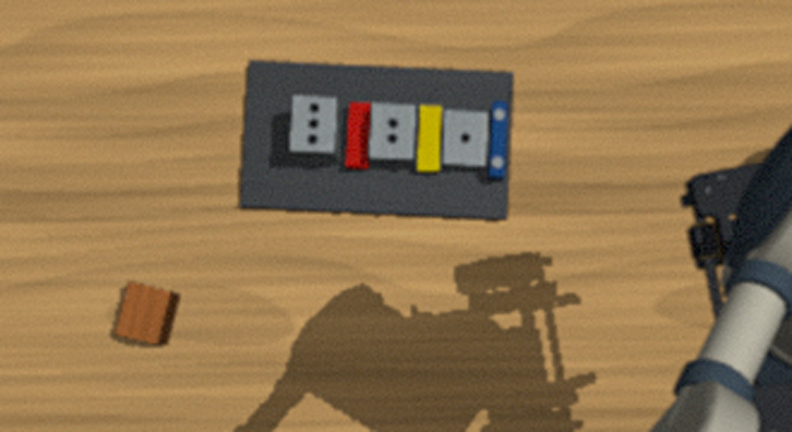

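View pics/s4.png

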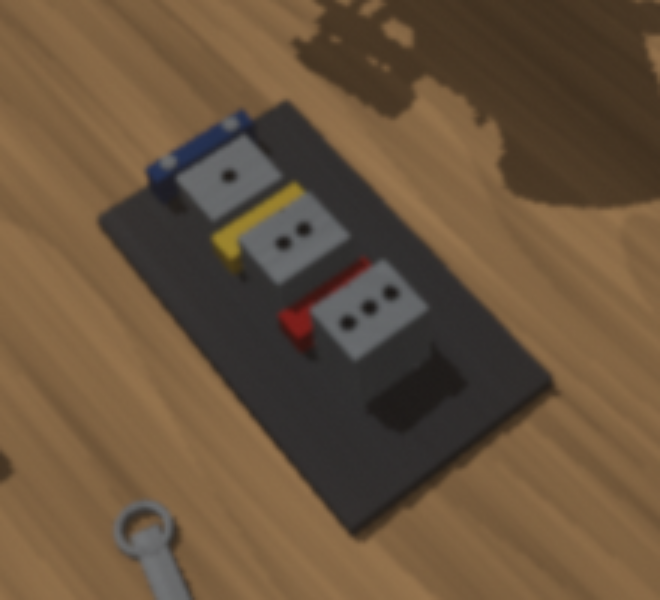

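All five pieces are flat and square. Red was in fact square, so the red-high joint has about 5 mm slack. I'll shift the high block 3 mm closer, check once and hand in.

Run:
```python
from h import *
xy=plate(0,.0525);go(xy,PA,.14);arm.grip(.085);arm.move_l([*xy,.027]);arm.grip(.042);arm.move_l([*xy,.03],feed=.05)
xy=plate(0,.0495);arm.move_l([*xy,.03],feed=.03);print(arm.current_force().round(1) if hasattr(arm.current_force(),'round') else arm.current_force())
arm.move_l([*xy,.0272],feed=.03);arm.grip(.066);arm.move_l([*xy,.15])
go(np.array([.45,-.22]),9.5,.2); arm.sleep(.5); im=shot("a5")
for n,k,roi,z in(("low","steel",(341,167,12),.037),("mid","steel",(312,165,13),.052),("high","steel",(282,162,17),.067),("yel","yellow",(326,167,20),.03),("red","red",(298,167,20),.03)):
    r,_=blob("top",im,k,roi,z); print(n,r,to_plate(r[:2]/1000))
print(arm.current_t())
```

```text
[-0.2 -0.1 -7.7]
low [620.5 -28.   50.5  39.5  -3.8] [ 0.00104397 -0.08259032]
mid [625.6  37.8  50.2  38.9  -0.9] [ 0.00211746 -0.0166017 ]
high [628.8 103.2  50.5  40.7  -3.5] [0.00131892 0.04887167]
yel [622.    5.   58.7  18.6  -3.6] [ 0.00052657 -0.04956029]
red [625.7  71.   58.1  18.1  -3. ] [0.00019046 0.01654248]
51.3833
```

View pics/a5.png

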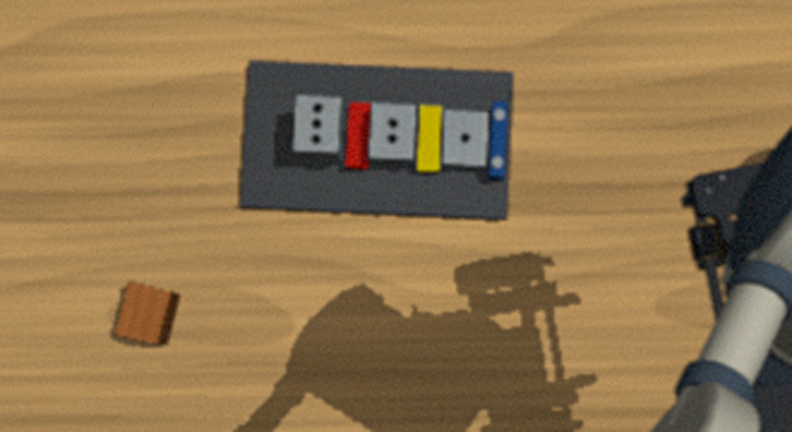

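The row is straight: high at crop (317,124), red (357,135), mid (393,132), yellow (429,138), low (465,138). The oak is unmoved and the arm is clear.

```bash
python3 -c "
from rig import arm
arm.sign_off()"
```

```text
the job is handed in; nothing more can be done
```

The stepped bed is set up and handed in at about 51 s. Starting at the blue stop, the row runs low block, yellow spacer, mid block, red spacer, high block.

- **Final positions (top camera, along the plate):** the centres are at y = -82.6, -49.6, -16.6, 16.5 and 48.9 mm. All are within about 2 mm of the middle line and 3° of square. Low to mid is 66 mm and mid to high is 65.5 mm, so each joint has about 3 mm of slack.
- **Correction made:** I first set the high block about 3 mm too far out, because one reading showed the red spacer turned by about 6°. A later picture showed the spacer was square, so I moved the high block in by 3 mm.
- **Checks that disagreed or failed:**
  - The first scene-camera masks were too partial to use, so positions come from the top camera only. The scene view, taken before that last shift, confirmed by eye that the pieces stand flat.
  - The mid block read 1° in one check where the others read about 3.5° (the plate's own angle), which is within tolerance.
- **Oak, rubber and tin:** the oak looks unmoved in the pictures. The arm passed near the rubber block and tin only at a height that clears them, but I did not measure them again at the end.

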